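# Power up the shop counter and aim the scanner at the gift box label

### The job

Turn the red rotary handle clockwise fully round to its on stop so the counter has power, then draw the blue stick scanner up out of its white charging cradle and tip it over so that the window in its lower end looks squarely at the middle of the striped label on the leaning gift box, from about 5 cm away. Never let the scanner touch the gift box or its easel, leave the handle on and leave the mill, the soap carton and the mug undisturbed. Finish while still holding the scanner there in the air, steady and touching nothing but the gripper.

Things in the scene. Friction and masses are not known exactly. Their poses are not given: they have to be found in the camera images.
- switch (a joint): rotary power handle, rad: 0 = off, 1.05 = on, stops at both ends. It grows as the handle turns clockwise seen from above. Friction holds it wherever it is left; about 0.1 N m turns it. It starts at off or a little past it (up to 0.12).
- switch_grip (a point): point on the handle's vertical turning axis at the height to grip, 63 mm above the counter. The red handle is an upright bar 56 mm long (along this frame's x, which turns with it), 14 mm thick (y), from 44 to 78 mm above the counter. The white line on its top marks the -x end, which points at the dots.
- switch_base: the switch's grey housing, fixed, 84 x 84 mm and 35 mm high, origin under its centre; a yellow disc on top, and at the rim a white dot at the handle's off position and a green dot at on
- cradle: white charging cradle fixed to the counter, block 84 (x) x 80 (y) x 60 mm high, origin at the centre of its underside, z up. An upright socket, 33 (x) x 37 (y) mm, opens in the middle of its top, 50 mm deep (floor 10 mm above the counter).
- scanner: cordless stick scanner, loose, about 150 g, upright in the socket, axes nearly along the cradle's. Origin: centre of the lower end face (amber window); z along the stick to the tail. Black head 28 (x) x 32 (y) mm for 44 mm, then a blue handle 24 (x) x 30 (y) mm; total 150 mm. At the start the tail is 160 mm above the counter. Its roll about its length is free when aiming.
- scanner_window (a point): centre of the scan window, the lower end face of the scanner (same as the scanner's origin)
- scanner_tail (a point): centre of the scanner's upper end face, 150 mm from the window
- easel: grey display easel, fixed, foot 130 (x) x 150 (y) mm, origin at the centre of its underside. It carries the gift box, leaning back at 45 degrees, face towards the easel's -x (roughly the robot's left, +y) and up. Highest edge 113 mm above the counter.
- gift_box: boxed gift set of brown card with two green bands, 96 x 120 x 34 mm, fixed on the easel. Axes: z is the normal out of its labelled face (45 degrees up, towards the easel's -x), x points up the slope, y is level. Origin 54 mm above the counter, on the easel board's rear face behind the box.
- label (a point): centre of the white label, 42 (up the slope) x 64 mm, with black upright stripes, on the middle of the box's face; about 79 mm above the counter. Axes as gift_box: z points out of the label.
- mill: turned light-wood pepper mill, loose, 54 mm wide, 157 mm high, origin under its centre; leave alone
- soap: soap carton, loose, brown with a green band, 60 (x) x 85 (y) x 34 mm high, origin under its centre; leave alone
- mug: white mug, loose, 80 mm wide, 85 mm high, handle to its +y, origin under its centre; leave alone
Mind the look-alikes: they are no part of the job. Of the things like the easel, leave any that is orange or purple; of the rest the larger one is meant.

How it is judged:
On the way, in this order (a step that is already met when the one before it is completed fails the run):
1. the handle is at on (beyond 0.95 rad) (value of joint switch above 0.95 rad), for 0.2 s.
2. the scanner, in the fingers, is drawn up clear of the cradle (window more than 70 mm above the counter) (height (world z) of scanner_window above 0.07 m and contact force between scanner and the fingers above 2 N and contact force between scanner and cradle below 0.2 N), for 0.1 s.
At the end, for the whole second after the job is handed in: Handle on (> 0.9 rad); scanner held (> 2 N), steady (< 0.03 m/s), touching no cradle, easel, box or goods; window > 80 mm up, 25 to 80 mm off the label's face, within 22 mm (slope) and 28 mm (sideways) of its centre, stick within 0.3 rad of square, tail away (value of joint switch above 0.9 rad and z of scanner_window in the frame of label between 0.025 and 0.08 m and x of scanner_window in the frame of label between -0.022 and 0.022 m and y of scanner_window in the frame of label between -0.028 and 0.028 m and angle between the z axis of scanner and the z axis of gift_box, either way round below 0.3 rad and distance between scanner_tail and label above 0.16 m and height (world z) of scanner_window above 0.08 m and contact force between scanner and the fingers above 2 N and contact force between scanner and cradle below 0.2 N and contact force between scanner and easel below 0.2 N and contact force between scanner and mill below 0.2 N and contact force between scanner and soap below 0.2 N and contact force between scanner and mug below 0.2 N and linear speed of scanner below 0.03 m/s); the arm keeps its last pose, push and grip.
It fails at once if the scanner touches the gift box or its easel (over 1 N) (contact force between scanner and easel above 1 N).
It fails at once if the mill is pushed more than 25 mm or tipped (distance of mill from where it was at the start of the episode above 0.025 m or angle between mill's own z axis and vertical above 0.35 rad).
It fails at once if the soap is pushed more than 25 mm or tipped (distance of soap from where it was at the start of the episode above 0.025 m or angle between soap's own z axis and vertical above 0.35 rad).
It fails at once if the mug is pushed more than 25 mm or tipped (distance of mug from where it was at the start of the episode above 0.025 m or angle between mug's own z axis and vertical above 0.35 rad).
It fails at once if the power goes off again after the scanner is drawn (value of joint switch below 0.5 rad and height (world z) of scanner_window above 0.07 m).
It also fails if it takes over 58 s, if anything falls off the work surface, if the arm or the gripper's body presses on something with over 40 N, if the wrist force passes 120 N, or if a joint passes its speed limit or range.

### The arm

A 6-joint arm with a two-finger parallel gripper is mounted at the origin on the work surface. World frame = base frame: x ahead of the robot, y to its left, z up, the work surface at z = 0. Lengths are in m, angles in rad, forces in N, time in s.
With the tool pointing down it reaches from about 0.375 to 0.975 m from the base axis. Payload 3.8 kg.
Tool frame: the origin (TCP) lies midway between the tips of the shut fingers; the grasp point (between the pads) lies 19 mm behind it; z points along the fingers, y is the line along which they close (so a half turn about z gives the same grasp; the last joint's range is limited). The gripper opens to 85 mm and grips with 20 to 120 N. Pads are 22 mm wide; open, the fingers measure 114 mm over their backs; the gripper's body (76 mm by 85 mm) begins 54 mm behind the grasp point. The pads swing forward as they close: fully open they stand 13 mm farther back than shut.
Start: joints at [-1.146, 0.264, 1.604, -0, 1.274, -0.037], TCP at [0.301, -0.604, 0.231] pointing down, gripper open.
Joint ranges: [-2.63, 2.63], [-0.94, 2.18], [0.31, 2.57], [-1.31, 4.45], [0, 2.66], [-2.55, 2.55]. Speed limits (rad/s): [2.57, 2.57, 3.14, 3.14, 3.14, 3.14].

### API

Orientations are given as a rotation vector (axis times angle).
In Python, from workcell import status, read_camera, workorder, masks_of gives the robot as it stands.
- The arm moves only by the tool drive_tool, never from a script. Its argument "rows" is a list of rows, each a list of 7 numbers: the turn, a rotation vector about the tool's x, y, z in degrees, then the shift along the tool's x, y, z in m, then the opening, from 0 (shut) to 1 (fully open). In form: [[ax, ay, az, tx, ty, tz, claw], ...]. A call has 1 to 8 rows; each row shifts and turns the commanded pose from where the row before left it, along the tool's axes as they then stand; what a row does not reach is not made up. A row lasts 1/12 s, in which the tool goes at most 41.7 mm and 7.16 degrees, less where a joint would pass 70% of its speed; a pose out of reach is approached as far as the arm can. A call is refused whole if a number of a shift passes 0.0417 or a number of a turn 7.16, either way. A call with a gripper value outside its range is refused whole. The fingers move at their own pace and stop on an object; "force" is the grip in N (left out, the last holds). Time passes only in rows, so rows that do not move let the fingers close. It gives the time, the measured TCP pose, the force, the opening and the grip force at its end, in the units of the state.
- status.read_state(): the state, without advancing time (a new reading comes with each control period).
- read_camera(name): name is "scene" or "top"; returns a dict with "color" (400x640x3 uint8, red, green, blue), "intrinsics" (3x3 intrinsics, pixels), "world_from_camera" (4x4, takes a point from camera to world coordinates). Camera axes: x right, y up, looking along -z (the intrinsics and any distortion apply to the point x, -y, -z); pixel columns grow to the right and rows downward; lengths in m; the calibration is good to about 2 mm. A picture is of the moment at which its call begins. There is no depth.
- workorder.finish_job(): hands the job in; it is judged then, once.
Trained networks look in a picture, given as the dict that the camera call returned (one of the last four; its "shot" number tells which), for a name from the list of things; names that differ only in an ending like _2 or _b are one class to them, and where a whole thing is asked for, a point or a joint stands for the part that bears it (a point fixed in the world has none). Each returns a list of dicts, best first, with "score" (0 to 1); they miss things now and then, are a little off and sometimes report something else, mostly with a low value. They report only what shows in the picture. A call takes as long as a camera call. They do not tell look-alikes from the thing itself.
- masks_of(picture, name): "mask" (400x640 bool, what is visible of it) and "bbox" ([left, top, right, bottom] in pixels, round what is visible of it).
The state is a dict: "time": time; "q": joint angles; "joint_vel": joint speeds; "joint_torque": joint torques, N m; "tool_pos": TCP position; "tcp_rot": TCP orientation; "wrist_force": force on the tool from outside, world axes, zero at the start; "torque": the same for the moment, N m; "width": opening from 0.0 (shut) to 1.0 (fully open); "grip_force": force on a finger pad.
Only numpy, scipy, OpenCV 4.12 (cv2) and the standard library are available. Lean on these libraries where they do the work, as an engineer would, in place of code of your own. Each camera call takes 0.05 s, during which the arm holds its last target. There are 200 camera calls.

## Working session

There is one attempt and no reset: what is moved stays moved. The work goes in short steps, Python scripts to look and compute and a tool call to move; the robot and the scene stay as the last step left them, time stands still between calls to the robot, and variables do not carry over. Pictures are saved under pics/ and viewed, at most 10 in all, crops included, and the job is handed in when it is done.

Besides the shell and the picture viewer there is one more tool, called after "Emit:" as name(argument=value, ...), one argument or row to a line, values as JSON. drive_tool: Moves the arm, as the interface text tells. Its arguments: {"type":"object","properties":{"rows":{"type":"array"},"force":{"type":"number"}},"required":["rows"]}

```bash
ls; mkdir -p pics; python3 - <<'E'
from workcell import status, read_camera, masks_of
import cv2,numpy as np
print(status.read_state())
for n in ("scene","top"):
    p=read_camera(n); np.set_printoptions(precision=4,suppress=True)
    print(n,p.keys(),p["intrinsics"],p["world_from_camera"])
    cv2.imwrite(f"pics/{n}0.png",p["color"][:,:,::-1])
    for k in ("switch_base","switch","cradle","scanner","easel","gift_box","label","mill","soap","mug"):
        print(k,[(round(m["score"],2),[int(v) for v in m["bbox"]]) for m in masks_of(p,k)])
E
```

```text
pics
{'time': 0.0, 'q': array([-1.14589726e+00,  2.64761315e-01,  1.60536511e+00, -1.56970482e-05,
        1.27365231e+00, -3.68978016e-02]), 'joint_vel': array([ 3.19279376e-05, -1.13349916e-03, -3.40679850e-04, -6.32273294e-05,
       -4.49020827e-04,  1.28098350e-03]), 'joint_torque': array([ 6.35746183e-04, -5.15116811e+01, -3.67311716e+01, -2.49517552e-04,
        1.29612905e-02, -2.58025989e-05]), 'tool_pos': array([ 0.30045336, -0.60365106,  0.22996129]), 'tcp_rot': array([-3.05613143e+00, -7.18477199e-01,  6.84666034e-04]), 'wrist_force': array([-0.76765585, -0.17862126,  0.12991435]), 'torque': array([ 0.05631279, -0.00213339,  0.0192387 ]), 'grip_force': 0.0, 'width': 0.9986913937121549}
scene dict_keys(['color', 'intrinsics', 'world_from_camera', 'shot']) [[513.8997   0.     320.8442]
 [  0.     513.8997 202.8445]
 [  0.       0.       1.    ]] [[ 0.2416 -0.8188  0.5207  1.3106]
 [ 0.9703  0.1973 -0.1399 -0.1917]
 [ 0.0118  0.5391  0.8422  1.4026]
 [ 0.      0.      0.      1.    ]]
switch_base [(0.81, [387, 185, 419, 216])]
switch [(0.64, [398, 185, 409, 201]), (0.35, [19
[... 955 characters left out ...]
0.9887  1.1939]
 [ 0.      0.      0.      1.    ]]
switch_base [(0.73, [206, 201, 236, 231])]
switch [(0.71, [211, 203, 230, 227])]
cradle [(0.55, [425, 217, 461, 253])]
scanner [(0.49, [440, 220, 467, 242])]
easel [(0.97, [213, 256, 270, 321]), (0.76, [370, 209, 403, 245]), (0.67, [316, 131, 367, 190]), (0.62, [260, 179, 302, 223])]
gift_box [(0.85, [371, 208, 405, 242]), (0.77, [261, 183, 297, 219]), (0.72, [317, 129, 358, 185]), (0.58, [213, 259, 254, 321])]
label [(0.81, [374, 208, 400, 244]), (0.79, [265, 181, 294, 217]), (0.74, [212, 258, 257, 320]), (0.64, [318, 126, 360, 186])]
mill [(0.87, [427, 130, 459, 161])]
soap [(0.84, [311, 254, 342, 273])]
mug [(0.76, [213, 121, 245, 166])]
```

```bash
python3 - <<'E'
import cv2
a=cv2.imread("pics/scene0.png")[110:320,170:450]; b=cv2.imread("pics/top0.png")[110:330,195:480]
cv2.imwrite("pics/s0c.png",cv2.resize(a,(784,588),interpolation=cv2.INTER_CUBIC))
cv2.imwrite("pics/t0c.png",cv2.resize(b,(741,572),interpolation=cv2.INTER_CUBIC))
E
```

```text
(no output)
```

View pics/s0c.png

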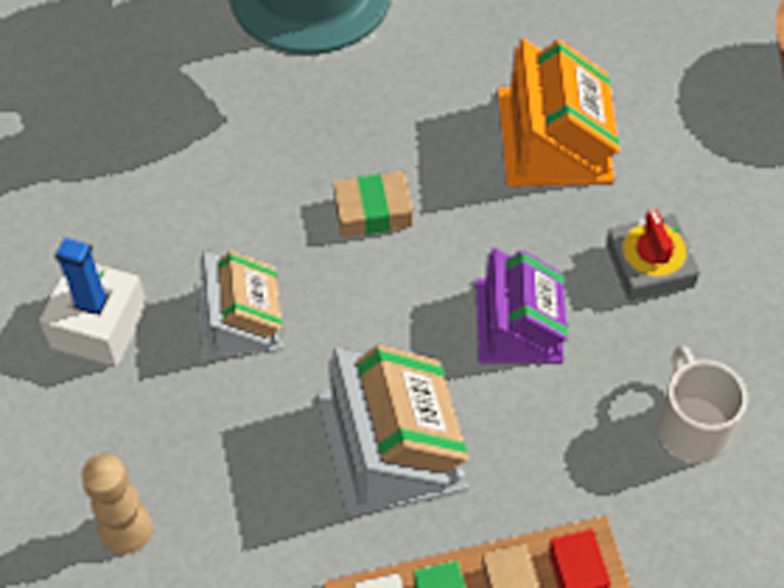

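View pics/t0c.png

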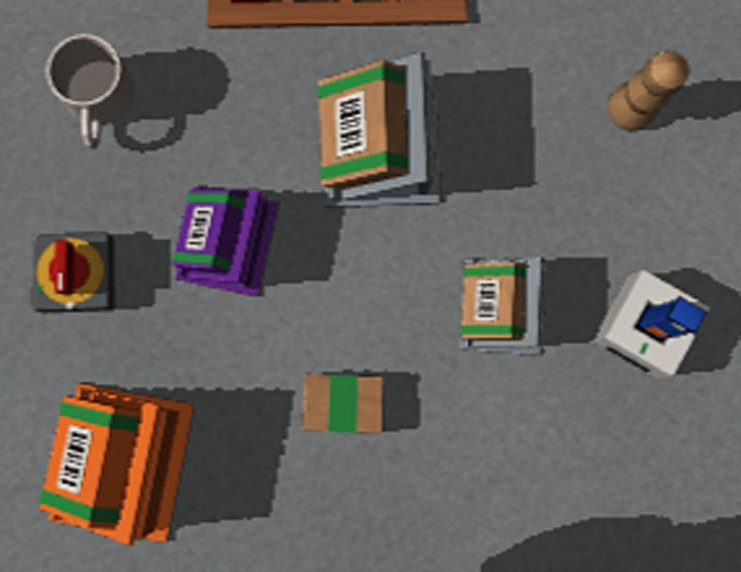

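The four easel-like things, in top-camera pixels:
- orange at about (240, 288)
- purple at about (281, 201)
- small grey at about (386, 227)
- large grey at about (341, 160), or (310, 261) in the scene view

The large grey one is the one meant: it is neither orange nor purple, and it is the larger of the two left. I'll confirm this in an enlarged crop.

```bash
python3 - <<'E'
import cv2,numpy as np
S=cv2.imread("pics/scene0.png");T=cv2.imread("pics/top0.png")
def crop(I,x,y,w,h,k):
    c=cv2.resize(I[y:y+h,x:x+w],None,fx=k,fy=k,interpolation=cv2.INTER_CUBIC)
    for i in range(0,w,10):
        cv2.line(c,(i*k,0),(i*k,5),(0,255,255),1)
        cv2.putText(c,str(x+i),(i*k+1,14),0,.33,(0,255,255),1)
    for j in range(10,h,10):
        cv2.line(c,(0,j*k),(5,j*k),(0,255,255),1); cv2.putText(c,str(y+j),(6,j*k+4),0,.33,(0,255,255),1)
    return c
cv2.imwrite("pics/z1.png",np.hstack([crop(S,278,225,64,73,6),crop(T,310,125,64,73,6)]))
a=np.hstack([crop(S,180,186,48,60,6),crop(T,420,205,60,60,6)])
b=np.hstack([crop(S,383,180,48,40,6),crop(T,200,196,60,40,6)])
cv2.imwrite("pics/z2.png",np.vstack([a,b])[:600])
E
```

```text
(no output)
```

View pics/z1.png

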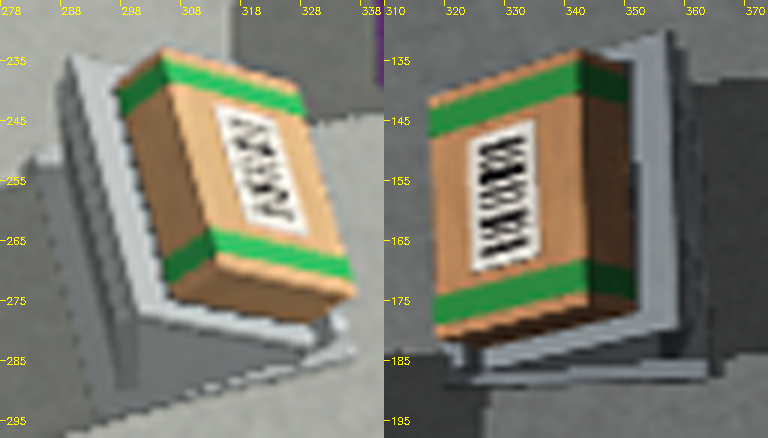

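View pics/z2.png

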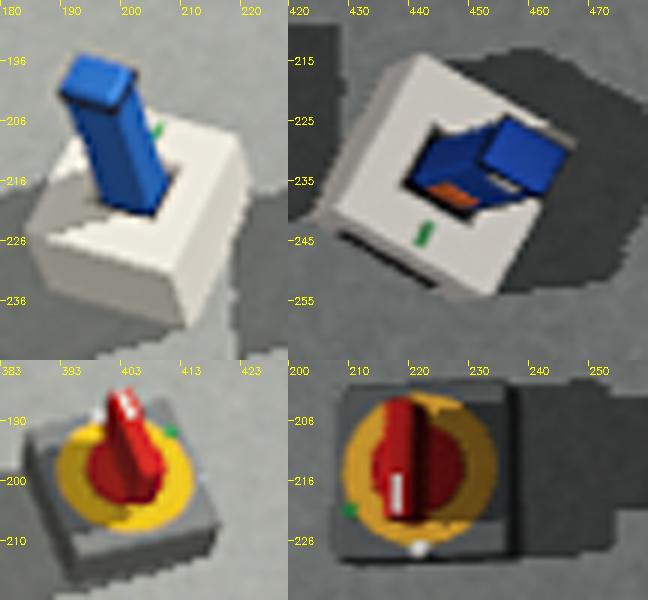

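The enlarged crop confirms the large grey easel with the brown box and green bands (label near scene px (321, 254), top px (330, 158)). The blue tail is at scene (197, 199) and top (460, 231). The red handle is at off, with its white line pointing towards the robot. Next I fit the poses to the corner pixels.

```bash
cat > lib.py <<'E'
import numpy as np
from scipy.optimize import least_squares
CAM={"s":(513.8997,320.8442,202.8445,np.array([[0.2416,-0.8188,0.5207,1.3106],[0.9703,0.1973,-0.1399,-0.1917],[0.0118,0.5391,0.8422,1.4026]])),
"t":(412.1133,320.1703,204.6079,np.array([[-0.017,0.9886,-0.1497,0.3539],[-0.9999,-0.0172,0.0005,0.0179],[-0.0021,0.1497,0.9887,1.1939]]))}
def proj(c,P):
    f,cx,cy,M=CAM[c]; q=(np.atleast_2d(P)-M[:,3])@M[:,:3]
    return np.c_[cx-f*q[:,0]/q[:,2], cy+f*q[:,1]/q[:,2]]
def tri(s,t):
    s,t=np.array(s),np.array(t)
    r=least_squares(lambda p:np.r_[(proj("s",p)-s).ravel(),(proj("t",p)-t).ravel()],[.5,0,.08])
    return r.x,np.abs(r.fun).max()
E
python3 - <<'E'
from lib import *
np.set_printoptions(precision=4,suppress=True)
F=[((305.5,233.3),(344,175.8)),((314,267.2),(342.7,133.3)),((327.2,239.7),(318.8,181.3)),((337.2,274.2),(317.3,141.3))]
L=[((314.2,242.8),(333.8,168.3)),((320,262),(335.3,145.3)),((322.7,245.3),(324.7,170.3)),((329.3,264.2),(324.3,148.3))]
for A in (F,L):
    P=np.array([tri(*a)[0] for a in A]); print("box",P,"mean",P.mean(0))
def face(p,a,b):
    d=np.array([np.cos(p[3]),np.sin(p[3]),0]); n=(d+[0,0,1])/2**.5; x=([0,0,1]-d)/2**.5; y=np.cross(n,x)
    return np.array([p[:3]+i*a*x+j*b*y for i,j in ((1,s),(1,-s),(-1,s),(-1,-s))]) 
for s in (1,-1):
    def res(p): 
        r=[]
        for A,a,b in((F,.048,.06),(L,.021,.032)):
            Q=face(p,a,b)
            for k,c in enumerate("st"): r.append(proj(c,Q)-[z[k] for z in A])
        return np.concatenate(r).ravel()
    r=least_squares(res,[.5,-.05,.08,1.5]); print("label fit x y z yaw(d)",r.x,"rms",r.fun.std())
def sc(x,y):return (180+x/6,186+y/6)
def tp(x,y):return (420+(x-288)/6,205+y/6)
tail=[tri(sc(*a),tp(*b)) for a,b in (((80,52),(482,158)),((135,68),(505,115)),((122,105),(575,148)),((62,90),(548,198)))]
print("tail",*tail,np.mean([t[0] for t in tail],0))
cr=[tri(sc(*a),tp(*b)) for a,b in (((45,235),(575,145)),((170,272),(420,52)),((245,140),(333,207)))]
print("cradle top: left(s),front,right",*cr)
def s2(x,y):return (383+x/6,180+(y-360)/6)
def t2(x,y):return (200+(x-288)/6,196+(y-360)/6)
print("white dot",tri(s2(98,415),t2(418,548)),"green",tri(s2(170,431),t2(349,510)))
print("line end",tri(s2(124,395),t2(397,497)))
print("disc",tri(s2(124,474),t2(419,468)))
print("handle far end top", tri(s2(158,465),t2(403,400)),"near end",tri(s2(122,390),t2(399,522)))
E
```

```text
box [[ 0.5973 -0.0464  0.1026]
 [ 0.7131 -0.047   0.1127]
 [ 0.5974  0.0211  0.0347]
 [ 0.7154  0.0223  0.0365]] mean [ 0.6558 -0.0125  0.0716]
box [[ 0.6231 -0.0231  0.0812]
 [ 0.6883 -0.0255  0.0854]
 [ 0.6239  0.0022  0.056 ]
 [ 0.6883  0.0038  0.057 ]] mean [ 0.6559 -0.0107  0.0699]
label fit x y z yaw(d) [ 0.6552 -0.0131  0.0634 -1.5379] rms 12.92252647789826
label fit x y z yaw(d) [ 0.6559 -0.0116  0.0708  1.5675] rms 0.6679809360093925
tail (array([ 0.4345, -0.3237,  0.1589]), np.float64(4.865317683624681)) (array([ 0.4538, -0.315 ,  0.1772]), np.float64(1.6373373935068685)) (array([ 0.4451, -0.3417,  0.1472]), np.float64(7.172187711256356)) (array([ 0.4221, -0.3526,  0.1222]), np.float64(0.07825670111603245)) [ 0.4389 -0.3332  0.1514]
cradle top: left(s),front,right (array([ 0.4526, -0.3866,  0.0479]), np.float64(2.4776051400624226)) (array([ 0.4953, -0.3212,  0.0533]), np.float64(0.25509960209879523)) (array([ 0.4246, -0.2759,  0.0513]), np.float64(0.8684207875646734))
white dot (array([0.4698, 0.2971, 0.0291]), np.float64(0.2868227698525061)) green (array([0.4886, 0.3308, 0.0289]), np.float64(0.05380723024444478))
line end (array([0.4889, 0.297 , 0.0748]), np.float64(0.07041580490306387))
disc (array([0.5082, 0.2982, 0.0276]), np.float64(0.07910620781871103))
handle far end top (array([0.5342, 0.2974, 0.0739]), np.float64(0.9036444586028551)) near end (array([0.4789, 0.2996, 0.0639]), np.float64(0.5002037624287254))
```

```bash
cat >> lib.py <<'E'
def at(c,px,z):
    f,cx,cy,M=CAM[c]; d=M[:,:3]@np.array([(px[0]-cx)/f,-(px[1]-cy)/f,-1]); return M[:,3]+d*(z-M[2,3])/d[2]
E
python3 - <<'E'
from lib import *
np.set_printoptions(precision=4,suppress=True)
def s2(x,y):return (383+x/6,180+(y-360)/6)
def t2(x,y):return (200+(x-288)/6,196+(y-360)/6)
def sc(x,y):return (180+x/6,186+y/6)
def tp(x,y):return (420+(x-288)/6,205+y/6)
for n,s,t,z in [("white",s2(98,415),t2(418,548),.036),("green",s2(170,431),t2(349,510),.036),("disc",s2(124,474),t2(419,468),.038),("line",s2(124,395),t2(397,497),.078),
 ("label",(321.55,253.6),(329.5,158.1),.079),("tail",sc(100,79),tp(527.5,155),.16),("cr L",sc(45,235),tp(575,145),.06),("cr F",sc(170,272),tp(420,52),.06),("cr R",sc(245,140),tp(333,207),.06),("cr B",sc(105,115),tp(490,296),.06)]:
    a,b=at("s",s,z),at("t",t,z); print(n,a[:2],b[:2],(a-b)[:2])
E
```

```text
white [0.4742 0.2936] [0.4692 0.2961] [ 0.0049 -0.0025]
green [0.493  0.3278] [0.4878 0.329 ] [ 0.0053 -0.0012]
disc [0.5145 0.2942] [0.5069 0.2959] [ 0.0076 -0.0017]
line [0.491 0.296] [0.4885 0.296 ] [ 0.0026 -0.    ]
label [ 0.6609 -0.0117] [ 0.6532 -0.0109] [ 0.0078 -0.0009]
tail [ 0.4465 -0.3293] [ 0.4378 -0.3324] [0.0088 0.0031]
cr L [ 0.4639 -0.3778] [ 0.4501 -0.3884] [0.0138 0.0106]
cr F [ 0.4998 -0.3198] [ 0.4943 -0.3199] [0.0055 0.0001]
cr R [ 0.4316 -0.2728] [ 0.4236 -0.2757] [0.008  0.0029]
cr B [ 0.3997 -0.3404] [ 0.3819 -0.3449] [0.0177 0.0045]
```

Emit:
drive_tool(
  rows=[
    [0,0,0,0.0245,-0.0296,-0.002,1],
    [0,0,0,0.0245,-0.0296,-0.002,1],
    [0,0,0,0.0245,-0.0296,-0.002,1],
    [0,0,0,0.0245,-0.0296,-0.002,1],
    [0,0,0,0.0245,-0.0296,-0.002,1],
    [0,0,0,0.0245,-0.0296,-0.002,1],
    [0,0,0,0.0245,-0.0296,-0.002,1],
    [0,0,0,0.0245,-0.0296,-0.002,1],
  ],
)

```text
time: 1.77
tool_pos: [0.3707, -0.3032, 0.2476]
tcp_rot: [3.058, 0.718, 0.001]
wrist_force: [0.3, 0.8, -0.1]
width: 1.003
grip_force: 0.0
```

Emit:
drive_tool(
  rows=[
    [0,0,0,0.0245,-0.0296,-0.002,1],
    [0,0,0,0.0245,-0.0296,-0.002,1],
    [0,0,0,0.0245,-0.0296,-0.002,1],
    [0,0,0,0.0245,-0.0296,-0.002,1],
    [0,0,0,0.0245,-0.0296,-0.002,1],
    [0,0,0,0.0245,-0.0296,-0.002,1],
    [0,0,0,0.0245,-0.0296,-0.002,1],
    [0,0,0,0.0245,-0.0296,-0.002,1],
  ],
)

```text
time: 2.43
tool_pos: [0.4407, -0.0038, 0.2639]
tcp_rot: [3.058, 0.719, 0.002]
wrist_force: [1.0, -0.2, 0.2]
width: 1.003
grip_force: 0.0
```

Emit:
drive_tool(
  rows=[
    [0,0,0,0.0245,-0.0296,-0.002,1],
    [0,0,0,0.0245,-0.0296,-0.002,1],
    [0,0,0,0.0245,-0.0296,-0.002,1],
    [0,0,0,0.0245,-0.0296,-0.002,1],
    [0,0,0,0.0245,-0.0296,-0.002,1],
    [0,0,0,0.0245,-0.0296,-0.002,1],
    [0,0,0,0.0245,-0.0296,-0.002,1],
    [0,0,0,0.0245,-0.0296,-0.002,1],
  ],
)

```text
time: 3.1
tool_pos: [0.5107, 0.2958, 0.2796]
tcp_rot: [-3.058, -0.72, -0.001]
wrist_force: [0.3, -0.3, 0.1]
width: 1.001
grip_force: 0.0
```

Emit:
drive_tool(
  rows=[
    [0,0,-7,0,0,0,1],
    [0,0,-7,0,0,0,1],
    [0,0,-7,0,0,0,1],
    [0,0,-7,0,0,0,1],
    [0,0,-7,0,0,0,1],
    [0,0,-7,0,0,0,1],
    [0,0,-7,0,0,0,1],
    [0,0,-7,0,0,0,1],
  ],
)

```text
time: 3.77
tool_pos: [0.5106, 0.2937, 0.2794]
tcp_rot: [-2.356, -2.078, -0.0]
wrist_force: [-0.4, -0.3, 0.6]
width: 1.001
grip_force: 0.0
```

Emit:
drive_tool(
  rows=[
    [0,0,-7,0,0,0,1],
    [0,0,-7,0,0,0,1],
    [0,0,-7,0,0,0,1],
    [0,0,-7,0,0,0,1],
    [0,0,-7,0,0,0,1],
    [0,0,-7,0,0,0,1],
    [0,0,-7,0,0,0,1],
    [0,0,-7,0,0,0,1],
  ],
)

```text
time: 4.43
tool_pos: [0.5106, 0.2937, 0.2794]
tcp_rot: [1.105, 2.941, 0.0]
wrist_force: [0.4, -0.1, 0.3]
width: 1.0
grip_force: 0.0
```

Emit:
drive_tool(
  rows=[
    [0,0,-7,0,0,0,1],
    [0,0,-7,0,0,0,1],
    [0,0,-7,0,0,0,1],
    [0,0,-7,0,0,0,1],
    [0,0,-7,0,0,0,1],
    [0,0,-5,0,0,0,1],
    [0,0,0,0,0,0,1],
  ],
)

```text
time: 5.02
tool_pos: [0.5106, 0.2937, 0.2793]
tcp_rot: [0.039, 3.141, 0.0]
wrist_force: [-0.5, -0.9, 1.1]
width: 0.999
grip_force: 0.0
```

Emit:
drive_tool(
  rows=[
    [0,0,1,0,0,0.03,1],
    [0,0,1,0,0,0.03,1],
    [0,0,0,0,0,0.03,1],
    [0,0,0,0,0,0.03,1],
    [0,0,0,0,0,0.03,1],
    [0,0,0,0,0,0.02,0.6],
    [0,0,0,0,0,0,0.6],
    [0,0,0,0,0,0,0.6],
  ],
)

```text
time: 5.68
tool_pos: [0.5096, 0.2932, 0.1081]
tcp_rot: [-0.1, -3.137, 0.002]
wrist_force: [0.4, 1.0, 0.4]
width: 0.609
grip_force: 0.0
```

```bash
python3 - <<'E'
from workcell import status, read_camera
import cv2,numpy as np
from lib import *
st=status.read_state(); print(st["tool_pos"],st["q"],st["width"])
out=[]
for n,(x,y,w,h) in (("scene",(375,155,65,70)),("top",(190,170,65,70))):
    I=read_camera(n)["color"][:,:,::-1]; c=cv2.resize(I[y:y+h,x:x+w],None,fx=6,fy=6,interpolation=cv2.INTER_CUBIC)
    p=proj(n[0],st["tool_pos"])[0]; c=c.copy(); cv2.drawMarker(c,(int((p[0]-x+.5)*6),int((p[1]-y+.5)*6)),(255,0,255),0,14,1); out.append(c)
cv2.imwrite("pics/sw1.png",np.hstack(out))
E
```

```text
[0.50960893 0.29315963 0.10812089] [ 4.79653142e-01  2.09210350e-01  1.91091762e+00  2.71069036e-05
  1.02467202e+00 -1.02764323e+00] 0.6093675845905009
```

View pics/sw1.png

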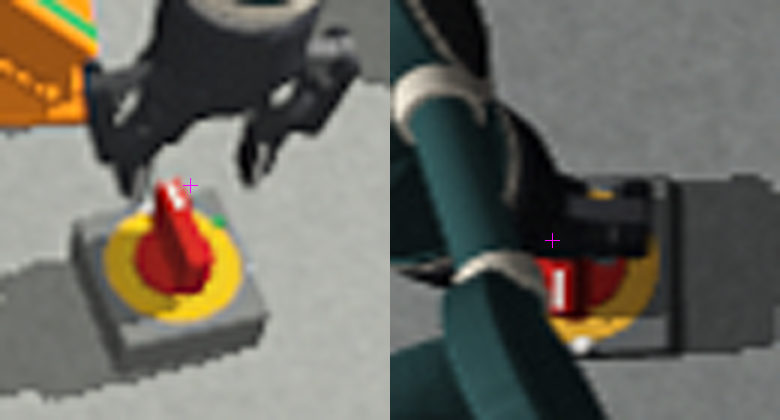

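The pictures show the open fingers straddling the red handle, with tips at scene crop (130, 195) and (248, 183). I'll shift 2 mm in +y, go down, and close gently.

Emit:
drive_tool(
  rows=[
    [0,0,0,0,0.002,0.02,0.6],
    [0,0,0,0,0,0.02,0.6],
    [0,0,0,0,0,0.02,0.6],
    [0,0,0,0,0,0,0.6],
    [0,0,0,0,0,0,0.3],
    [0,0,0,0,0,0,0.3],
  ],
  force=20,
)

```text
time: 6.28
tool_pos: [0.5124, 0.2966, 0.0516]
tcp_rot: [0.097, 3.137, 0.003]
wrist_force: [0.7, 0.3, 1.1]
width: 0.329
grip_force: 0.0
```

Emit:
drive_tool(
  rows=[
    [0,0,0,0,0,0,0],
    [0,0,0,0,0,0,0],
    [0,0,0,0,0,0,0],
    [0,0,0,0,0,0,0],
    [0,0,0,0,0,0,0],
  ],
  force=20,
)

```text
time: 6.7
tool_pos: [0.5124, 0.296, 0.0519]
tcp_rot: [0.097, 3.137, 0.002]
wrist_force: [-1.3, -4.0, 5.8]
width: 0.166
grip_force: 20.0
```

```bash
python3 - <<'E'
from workcell import status
print(status.read_state())
E
```

```text
{'time': 6.7, 'q': array([ 4.82137542e-01,  2.78470688e-01,  1.94400604e+00, -9.51155207e-04,
        9.15693099e-01, -1.02641624e+00]), 'joint_vel': array([ 0.00121182,  0.00224413, -0.00047511,  0.00114058,  0.00086162,
       -0.00141554]), 'joint_torque': array([ 1.20451592e+00, -4.26115215e+01, -2.89265764e+01,  6.28676545e-01,
       -6.73369300e-01,  3.61540925e-02]), 'tool_pos': array([0.51242589, 0.29597589, 0.05185175]), 'tcp_rot': array([9.67434312e-02, 3.13674809e+00, 1.60480804e-03]), 'wrist_force': array([-1.33353583, -3.96050526,  5.84940428]), 'torque': array([-0.48311511,  0.12053726,  0.06181486]), 'grip_force': 19.97343510389328, 'width': 0.1655198510068577}
```

Emit:
drive_tool(
  rows=[
    [0,0,5,0,0,0,0],
    [0,0,5,0,0,0,0],
    [0,0,5,0,0,0,0],
    [0,0,5,0,0,0,0],
    [0,0,5,0,0,0,0],
    [0,0,5,0,0,0,0],
    [0,0,0,0,0,0,0],
  ],
  force=30,
)

```text
time: 7.28
tool_pos: [0.512, 0.2946, 0.0519]
tcp_rot: [0.911, 3.004, -0.001]
wrist_force: [-1.3, -8.1, 9.3]
width: 0.16
grip_force: 32.7
```

Emit:
drive_tool(
  rows=[
    [0,0,5,0,0,0,0],
    [0,0,5,0,0,0,0],
    [0,0,5,0,0,0,0],
    [0,0,5,0,0,0,0],
    [0,0,4,0,0,0,0],
    [0,0,0,0,0,0,0],
    [0,0,0,0,0,0,0],
  ],
)

```text
time: 7.87
tool_pos: [0.5112, 0.2938, 0.0519]
tcp_rot: [1.511, 2.752, -0.004]
wrist_force: [-3.8, -9.4, 12.6]
width: 0.164
grip_force: 33.2
```

```bash
python3 - <<'E'
from workcell import status
s=status.read_state(); print(s["tcp_rot"],s["torque"],s["wrist_force"])
E
```

```text
[ 1.51095281  2.75242828 -0.00398009] [-1.66672799  0.61765128 -0.09850757] [-3.76808559 -9.40149862 12.60533373]
```

Emit:
drive_tool(
  rows=[
    [0,0,2,0,0,0,0],
    [0,0,0,0,0,0,0],
    [0,0,0,0,0,0,0],
  ],
)

```text
time: 8.12
tool_pos: [0.5111, 0.2937, 0.0518]
tcp_rot: [1.558, 2.726, -0.004]
wrist_force: [-3.6, -9.6, 12.7]
width: 0.16
grip_force: 33.3
```

```bash
python3 - <<'E'
from workcell import status
s=status.read_state(); print(s["tcp_rot"],s["torque"],s["wrist_force"])
E
```

```text
[ 1.55783048  2.72613489 -0.00435534] [-1.69114463  0.66553504  0.09889054] [-3.58251883 -9.63093238 12.67709671]
```

Emit:
drive_tool(
  rows=[
    [0,0,2,0,0,0,0],
    [0,0,0,0,0,0,0],
    [0,0,0,0,0,0,0],
  ],
)

```text
time: 8.37
tool_pos: [0.5111, 0.2937, 0.0519]
tcp_rot: [1.601, 2.7, -0.005]
wrist_force: [-3.5, -10.0, 12.1]
width: 0.157
grip_force: 46.3
```

```bash
python3 - <<'E'
from workcell import status
s=status.read_state(); print(s["tcp_rot"],s["torque"],s["wrist_force"])
E
```

```text
[ 1.60116179  2.70017913 -0.00470562] [-1.58490042  0.63681957  1.07826528] [ -3.53615674 -10.0147433   12.12663312]
```

The torque jumped to 1.1 N m, so the handle is at its on stop. I'll release it, rise, and check.

Emit:
drive_tool(
  rows=[
    [0,0,0,0,0,0,0.5],
    [0,0,0,0,0,0,0.6],
    [0,0,0,0,0,0,0.6],
    [0,0,0,0,0,0,0.6],
    [0,0,0,0,0,-0.02,0.6],
    [0,0,0,0,0,-0.04,0.6],
    [0,0,0,0,0,-0.04,0.6],
    [0,0,0,0,0,-0.04,1],
  ],
)

```text
time: 9.03
tool_pos: [0.51, 0.2956, 0.1899]
tcp_rot: [-1.607, -2.698, 0.002]
wrist_force: [1.5, 0.5, -1.1]
width: 0.726
grip_force: 0.0
```

Emit:
drive_tool(
  rows=[
    [0,0,7,0,0,-0.04,1],
    [0,0,7,0,0,-0.04,1],
    [0,0,7,0,0,-0.01,1],
    [0,0,7,0,0,0,1],
    [0,0,7,0,0,0,1],
    [0,0,7,0,0,0,1],
    [0,0,7,0,0,0,1],
    [0,0,7,0,0,0,1],
  ],
)

```text
time: 9.7
tool_pos: [0.5107, 0.296, 0.2791]
tcp_rot: [-2.691, -1.621, -0.0]
wrist_force: [-0.6, 0.4, -0.0]
width: 1.0
grip_force: 0.0
```

```bash
python3 - <<'E'
from workcell import status,read_camera
import cv2,numpy as np
from scipy.spatial.transform import Rotation as R
s=status.read_state(); M=R.from_rotvec(s["tcp_rot"]).as_matrix(); print(s["tool_pos"],M.round(3),s["q"])
d=np.array([.440,-.331,.28])-s["tool_pos"]; print("tool shift to cradle",(M.T@d).round(4))
I=read_camera("scene")["color"][:,:,::-1]; cv2.imwrite("pics/sw2.png",cv2.resize(I[165:235,370:440],None,fx=6,fy=6))
E
```

```text
[0.51070195 0.29596313 0.27910459] [[ 0.468  0.884 -0.   ]
 [ 0.884 -0.468  0.   ]
 [ 0.    -0.    -1.   ]] [4.82852403e-01 7.81301080e-02 1.73173193e+00 3.08494628e-04
 1.33171369e+00 9.69397910e-01]
tool shift to cradle [-0.5872  0.2307 -0.0011]
```

View pics/sw2.png

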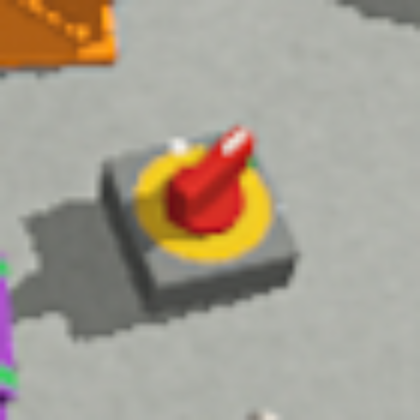

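The handle is on: its white line points at the green dot (crop (240, 140)). Now to the cradle.

Emit:
drive_tool(
  rows=[
    [0,0,0,-0.0367,0.0145,0,1],
    [0,0,0,-0.0367,0.0145,0,1],
    [0,0,0,-0.0367,0.0145,0,1],
    [0,0,0,-0.0367,0.0145,0,1],
    [0,0,0,-0.0367,0.0145,0,1],
    [0,0,0,-0.0367,0.0145,0,1],
    [0,0,0,-0.0367,0.0145,0,1],
    [0,0,0,-0.0367,0.0145,0,1],
  ],
)

```text
time: 10.42
tool_pos: [0.4774, -0.0198, 0.2794]
tcp_rot: [2.683, 1.633, 0.001]
wrist_force: [0.1, 0.3, 0.4]
width: 1.002
grip_force: 0.0
```

Emit:
drive_tool(
  rows=[
    [0,0,0,-0.0367,0.0145,0,1],
    [0,0,0,-0.0367,0.0145,0,1],
    [0,0,0,-0.0367,0.0145,0,1],
    [0,0,0,-0.0367,0.0145,0,1],
    [0,0,0,-0.0367,0.0145,0,1],
    [0,0,0,-0.0367,0.0145,0,1],
    [0,0,0,-0.0367,0.0145,0,1],
    [0,0,0,-0.0367,0.0145,0,1],
  ],
)

```text
time: 11.08
tool_pos: [0.4445, -0.3341, 0.2793]
tcp_rot: [2.684, 1.632, 0.001]
wrist_force: [0.8, 1.0, 0.1]
width: 1.0
grip_force: 0.0
```

Emit:
drive_tool(
  rows=[
    [0,0,4.6,0,0,0.03,1],
    [0,0,0,0,0,0.03,1],
    [0,0,0,0,0,0.03,1],
    [0,0,0,0,0,0,1],
    [0,0,0,0,0,0,1],
  ],
)

```text
time: 11.5
tool_pos: [0.4437, -0.3312, 0.1873]
tcp_rot: [-2.744, -1.519, 0.003]
wrist_force: [-0.1, -1.2, 0.6]
width: 1.001
grip_force: 0.0
```

```bash
python3 - <<'E'
from workcell import status, read_camera
import cv2,numpy as np
from lib import *
from scipy.spatial.transform import Rotation as R
st=status.read_state(); print(st["tool_pos"],R.from_rotvec(st["tcp_rot"]).as_matrix().round(3),st["q"])
out=[]
for n,(x,y,w,h) in (("scene",(165,155,65,90)),("top",(410,180,65,90))):
    I=read_camera(n)["color"][:,:,::-1]; c=cv2.resize(I[y:y+h,x:x+w],None,fx=6,fy=6,interpolation=cv2.INTER_CUBIC)
    p=proj(n[0],st["tool_pos"])[0]; c=c.copy(); cv2.drawMarker(c,(int((p[0]-x+.5)*6),int((p[1]-y+.5)*6)),(255,0,255),0,14,1); out.append(c)
cv2.imwrite("pics/cr1.png",np.hstack(out))
E
```

```text
[ 0.44368461 -0.3311567   0.18728957] [[ 0.531  0.848 -0.004]
 [ 0.848 -0.531  0.003]
 [ 0.001 -0.005 -1.   ]] [-6.86277938e-01  7.10873534e-02  1.91076027e+00  1.87977897e-04
  1.16481451e+00 -1.26893913e-01]
```

View pics/cr1.png

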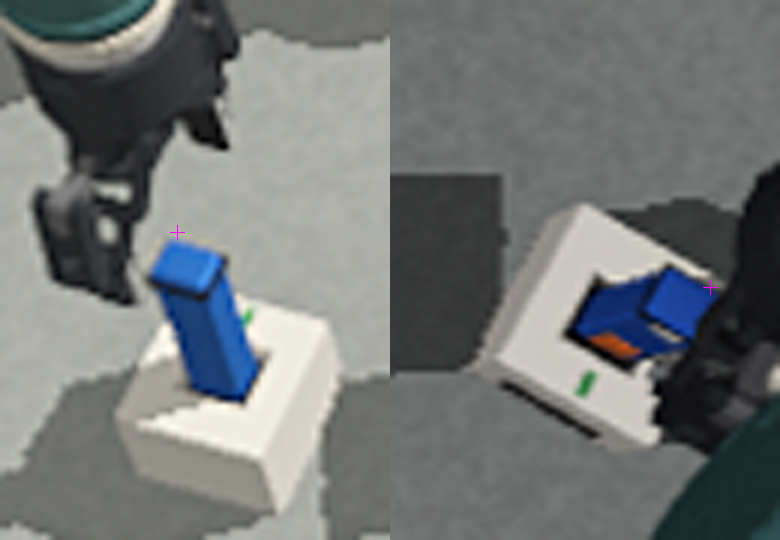

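The scanner stands upright and the fingers straddle its tail (scene crop (188, 262)). I'll descend and grip.

Emit:
drive_tool(
  rows=[
    [0,0,0,-0.002,-0.001,0.02,1],
    [0,0,0,0,0,0.025,1],
    [0,0,0,0,0,0.025,1],
    [0,0,0,0,0,0.016,1],
    [0,0,0,0,0,0,0.6],
    [0,0,0,0,0,0,0.5],
    [0,0,0,0,0,0,0.4],
    [0,0,0,0,0,0,0.4],
  ],
  force=20,
)

```text
time: 12.27
tool_pos: [0.4449, -0.3347, 0.1062]
tcp_rot: [2.745, 1.518, 0.003]
wrist_force: [0.3, -0.6, 0.2]
width: 0.454
grip_force: 0.0
```

Emit:
drive_tool(
  rows=[
    [0,0,0,0,0,0,0.1],
    [0,0,0,0,0,0,0.1],
    [0,0,0,0,0,0,0.1],
    [0,0,0,0,0,0,0.1],
  ],
)

```text
time: 12.6
tool_pos: [0.4431, -0.3336, 0.1051]
tcp_rot: [2.749, 1.52, -0.0]
wrist_force: [-3.6, 1.7, 7.2]
width: 0.281
grip_force: 19.3
```

```bash
python3 - <<'E'
from workcell import status
from scipy.spatial.transform import Rotation as R
s=status.read_state(); M=R.from_rotvec(s["tcp_rot"]); print(s["tool_pos"],s["width"]*85,s["grip_force"],"tool-frame force",M.inv().apply(s["wrist_force"]),s["torque"])
E
```

```text
[ 0.44306966 -0.33361702  0.10509881] 23.879671039510654 19.33140456676483 tool-frame force [-0.50063896 -3.91875291 -7.15470743] [0.46999079 0.72517763 0.0048936 ]
```

Emit:
drive_tool(
  rows=[
    [0,0,0,0,-0.001,0,0.1],
    [0,0,0,0,0,0,0.1],
    [0,0,0,0,0,-0.005,0.1],
    [0,0,0,0,0,-0.015,0.1],
    [0,0,0,0,0,-0.02,0.1],
    [0,0,0,0,0,-0.02,0.1],
    [0,0,0,0,0,-0.02,0.1],
    [0,0,0,0,0,-0.02,0.1],
  ],
  force=60,
)

```text
time: 13.27
tool_pos: [0.4419, -0.3326, 0.2039]
tcp_rot: [-2.749, -1.519, 0.0]
wrist_force: [0.2, -0.4, -2.3]
width: 0.274
grip_force: 58.8
```

Emit:
drive_tool(
  rows=[
    [0,0,0,0,0,-0.02,0.1],
    [0,0,0,0,0,-0.02,0.1],
    [0,0,0,0,0,-0.02,0.1],
    [0,0,0,0,0,-0.02,0.1],
    [0,0,0,0,0,-0.02,0.1],
    [0,0,0,0,0,-0.02,0.1],
    [0,0,0,0,0,-0.02,0.1],
    [0,0,0,0,0,0,0.1],
  ],
)

```text
time: 13.93
tool_pos: [0.4437, -0.3341, 0.3482]
tcp_rot: [2.743, 1.516, 0.005]
wrist_force: [1.1, -0.7, -0.7]
width: 0.272
grip_force: 59.0
```

```bash
python3 - <<'E'
from workcell import status, read_camera
import cv2,numpy as np
from lib import *
from scipy.spatial.transform import Rotation as R
st=status.read_state(); M=R.from_rotvec(st["tcp_rot"]).as_matrix();print(st["tool_pos"],M.round(3),st["q"],st["width"]*85)
out=[]
w=st["tool_pos"]+M[:,2]*(.150-.036-.019)
for n in ("scene","top"):
    I=read_camera(n)["color"][:,:,::-1].copy(); p=proj(n[0],w)[0]
    x,y=int(p[0])-32,int(p[1])-50; c=cv2.resize(I[y:y+90,x:x+65],None,fx=6,fy=6,interpolation=cv2.INTER_CUBIC)
    cv2.drawMarker(c,(int((p[0]-x+.5)*6),int((p[1]-y+.5)*6)),(255,0,255),0,14,1); out.append(c)
cv2.imwrite("pics/lift.png",np.hstack(out))
E
```

```text
[ 0.44369793 -0.33409259  0.34823431] [[ 0.532  0.847  0.006]
 [ 0.847 -0.532 -0.005]
 [-0.001  0.008 -1.   ]] [-6.90277053e-01 -1.96161792e-02  1.70793446e+00  4.74808733e-05
  1.44531272e+00 -1.29348622e-01] 23.144018960248488
```

View pics/lift.png

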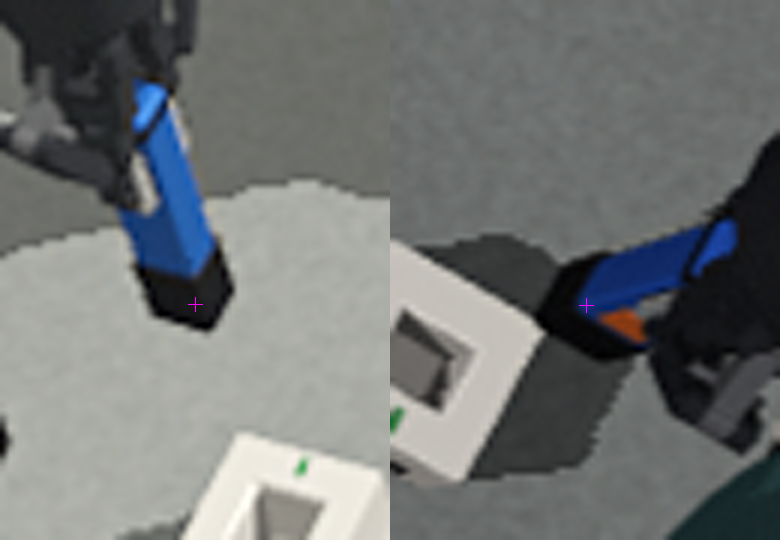

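The scanner is held straight and clear of the cradle; the predicted window (magenta cross) coincides with the head end. Next I carry it over to the +y side of the box and tip it 45°.

Emit:
drive_tool(
  rows=[
    [0,0,0,0.0357,-0.0101,-0.001,0.1],
    [0,0,0,0.0357,-0.0101,-0.001,0.1],
    [0,0,0,0.0357,-0.0101,-0.001,0.1],
    [0,0,0,0.0357,-0.0101,-0.001,0.1],
    [0,0,0,0.0357,-0.0101,-0.001,0.1],
    [0,0,0,0.0357,-0.0101,-0.001,0.1],
    [0,0,0,0.0357,-0.0101,-0.001,0.1],
    [0,0,0,0.0357,-0.0101,-0.001,0.1],
  ],
)

```text
time: 14.7
tool_pos: [0.5248, -0.0461, 0.3486]
tcp_rot: [-2.748, -1.518, 0.005]
wrist_force: [1.1, -1.1, -1.7]
width: 0.272
grip_force: 59.1
```

Emit:
drive_tool(
  rows=[
    [0,0,0,0.0357,-0.0101,-0.001,0.1],
    [0,0,0,0.0357,-0.0101,-0.001,0.1],
    [0,0,0,0.0357,-0.0101,-0.001,0.1],
    [0,0,0,0.0357,-0.0101,-0.001,0.1],
    [0,0,0,0.0357,-0.0101,-0.001,0.1],
    [0,0,0,0.0357,-0.0101,-0.001,0.1],
    [0,0,0,0.0357,-0.0101,-0.001,0.1],
    [0,0,0,0,0,0,0.1],
  ],
)

```text
time: 15.37
tool_pos: [0.5987, 0.2074, 0.3544]
tcp_rot: [-2.742, -1.524, 0.003]
wrist_force: [-0.4, -1.1, -1.6]
width: 0.276
grip_force: 59.3
```

Emit:
drive_tool(
  rows=[
    [-3.42,-5.45,0,0,0,0,0.1],
    [-3.42,-5.45,0,0,0,0,0.1],
    [-3.42,-5.45,0,0,0,0,0.1],
    [-3.42,-5.45,0,0,0,0,0.1],
    [0,0,0,0,0,0,0.1],
  ],
)

```text
time: 15.78
tool_pos: [0.5971, 0.2041, 0.3522]
tcp_rot: [2.385, 1.329, -0.314]
wrist_force: [0.1, -0.1, -4.2]
width: 0.273
grip_force: 59.4
```

```bash
python3 - <<'E'
from workcell import status
import numpy as np
from scipy.spatial.transform import Rotation as R
s=status.read_state(); M=R.from_rotvec(s["tcp_rot"]).as_matrix(); print(s["tool_pos"],M.round(3),s["q"].round(2))
E
```

```text
[0.59706506 0.20413248 0.35215727] [[ 0.525  0.851 -0.006]
 [ 0.763 -0.474 -0.439]
 [-0.376  0.226 -0.898]] [ 0.5   0.27  1.44 -0.39  1.66  1.07]
```

Emit:
drive_tool(
  rows=[
    [-3.37,-5.37,0,0,0,0,0.1],
    [-3.37,-5.37,0,0,0,0,0.1],
    [-3.37,-5.37,0,0,0,0,0.1],
    [0,0,0,0,0,0,0.1],
    [0,0,0,0,0,0,0.1],
  ],
)

```text
time: 16.2
tool_pos: [0.5981, 0.2013, 0.3545]
tcp_rot: [2.114, 1.174, -0.487]
wrist_force: [-0.7, -0.2, -1.8]
width: 0.272
grip_force: 59.6
```

```bash
cat > fin.py <<'E'
from workcell import status
import numpy as np
from scipy.spatial.transform import Rotation as R
s=status.read_state(); M=R.from_rotvec(s["tcp_rot"]).as_matrix(); print(s["time"],s["tool_pos"],M.round(3),s["q"].round(2))
n=np.array([0,.7071,.7071]); L=np.array([.657,-.0115,.079]); w=s["tool_pos"]+.095*M[:,2]
print("window",w,"rel label x,y,z",(w-L)@np.array([0,-.7071,.7071]),-(w-L)[0],(w-L)@n,"tilt err",np.degrees(np.arccos(-M[:,2]@n)))
print("turn deg", np.degrees(M.T@np.cross(M[:,2],-n)))
for h in (.13,.055): print(h,"shift",(M.T@(L+h*n-w)).round(4))
E
python3 fin.py
```

```text
16.2 [0.598094   0.2013187  0.35448283] [[ 0.527  0.85  -0.004]
 [ 0.603 -0.377 -0.703]
 [-0.599  0.369 -0.711]] [ 0.61  0.39  1.4  -0.63  1.81  1.15]
window [0.59772848 0.13451424 0.28694002] rel label x,y,z 0.04378771706139992 0.0592715182220408 0.25028106079052337 tilt err 0.4590368928222364
turn deg [-3.53364212e-01 -1.51260929e-01  1.24240417e-17]
0.13 shift [0.0681 0.028  0.1203]
0.055 shift [0.0679 0.0285 0.1953]
```

Emit:
drive_tool(
  rows=[
    [0,0,0,0.017,0.007,0.02,0.1],
    [0,0,0,0.017,0.007,0.02,0.1],
    [0,0,0,0.017,0.007,0.02,0.1],
    [0,0,0,0.017,0.007,0.02,0.1],
    [0,0,0,0,0,0.02,0.1],
    [0,0,0,0,0,0.02,0.1],
    [0,0,0,0,0,0.015,0.1],
    [0,0,0,0,0,0,0.1],
  ],
)

```text
time: 16.87
tool_pos: [0.6575, 0.1326, 0.2306]
tcp_rot: [2.117, 1.166, -0.486]
wrist_force: [-1.4, -0.0, -2.2]
width: 0.27
grip_force: 59.6
```

```bash
python3 fin.py; python3 - <<'E'
from workcell import status, read_camera
import cv2,numpy as np
from lib import *
from scipy.spatial.transform import Rotation as R
st=status.read_state(); M=R.from_rotvec(st["tcp_rot"]).as_matrix()
w=st["tool_pos"]+M[:,2]*.095
out=[]
for n,(x,y) in (("scene",(290,205)),("top",(290,110))):
    I=read_camera(n)["color"][:,:,::-1]; c=cv2.resize(I[y:y+90,x:x+65],None,fx=6,fy=6,interpolation=cv2.INTER_CUBIC)
    for P,k in ((w,(255,0,255)),([.657,-.0115,.079],(0,255,255))):
        p=proj(n[0],P)[0]; cv2.drawMarker(c,(int((p[0]-x+.5)*6),int((p[1]-y+.5)*6)),k,0,14,1)
    out.append(c)
cv2.imwrite("pics/app.png",np.hstack(out))
E
```

```text
16.8667 [0.65754573 0.13257492 0.23064975] [[ 0.533  0.846 -0.006]
 [ 0.6   -0.382 -0.703]
 [-0.597  0.371 -0.711]] [ 0.49  0.49  1.49 -0.67  1.59  1.19]
window [0.65701739 0.06575761 0.16312074] rel label x,y,z 0.0048529151626841086 -1.7389315212001932e-05 0.11411062984702794 tilt err 0.5065864534748182
turn deg [-0.43133833 -0.08721333  0.        ]
0.13 shift [ 0.0041 -0.0027 -0.0159]
0.055 shift [ 0.004  -0.0022  0.0591]
```

View pics/app.png

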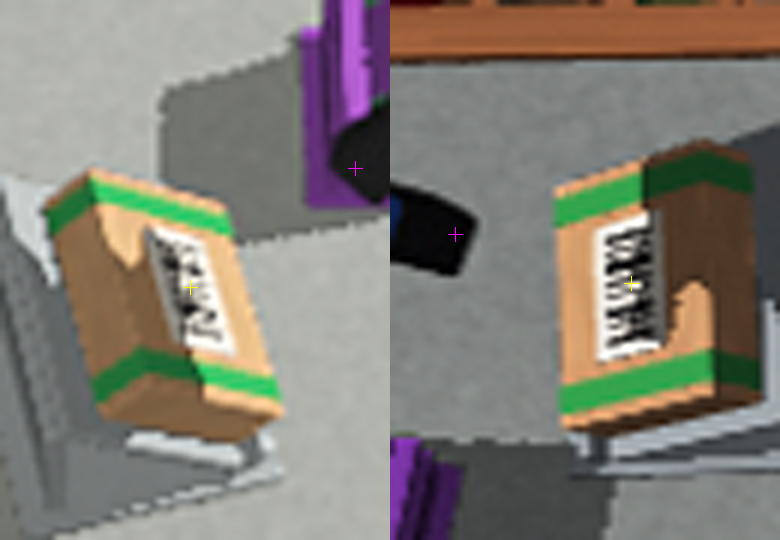

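The picture shows the head end clear of the box, with the window at the magenta cross. The label centre sits on the yellow cross in both views. I'll close in to about 5 cm along the label's normal.

Emit:
drive_tool(
  rows=[
    [0,0,0,0.004,-0.002,0.01,0.1],
    [0,0,0,0,0,0.015,0.1],
    [0,0,0,0,0,0.015,0.1],
    [0,0,0,0,0,0.012,0.1],
    [0,0,0,0,0,0.008,0.1],
    [0,0,0,0,0,0,0.1],
    [0,0,0,0,0,0,0.1],
    [0,0,0,0,0,0,0.1],
  ],
)

```text
time: 17.63
tool_pos: [0.6593, 0.0974, 0.1869]
tcp_rot: [2.114, 1.168, -0.481]
wrist_force: [0.1, -0.6, -2.1]
width: 0.27
grip_force: 59.7
```

```bash
python3 fin.py; python3 - <<'E'
from workcell import status, read_camera
import cv2,numpy as np
from lib import *
from scipy.spatial.transform import Rotation as R
st=status.read_state(); M=R.from_rotvec(st["tcp_rot"]).as_matrix()
out=[]
for n,(x,y) in (("scene",(290,205)),("top",(290,110))):
    I=read_camera(n)["color"][:,:,::-1]; c=cv2.resize(I[y:y+90,x:x+65],None,fx=6,fy=6,interpolation=cv2.INTER_CUBIC)
    for d,k in ((.095,(255,0,255)),(.15,(0,255,255))):
        p=proj(n[0],st["tool_pos"]+M[:,2]*d)[0]; cv2.drawMarker(c,(int((p[0]-x+.5)*6),int((p[1]-y+.5)*6)),k,0,14,1)
    out.append(c)
cv2.imwrite("pics/fin.png",np.hstack(out))
E
```

```text
17.6333 [0.65934381 0.09744743 0.18689633] [[ 0.532  0.847  0.   ]
 [ 0.601 -0.378 -0.704]
 [-0.596  0.375 -0.71 ]] [ 0.45  0.5   1.57 -0.69  1.5   1.21]
window [0.65934741 0.03057439 0.11942043] rel label x,y,z -0.0011695100092631826 -0.002347411718780612 0.05833208863095962 tilt err 0.3592617919811417
turn deg [-0.13498697 -0.21881873  0.        ]
0.13 shift [-0.002  -0.0015 -0.0717]
0.055 shift [-0.0023 -0.0014  0.0033]
```

View pics/fin.png

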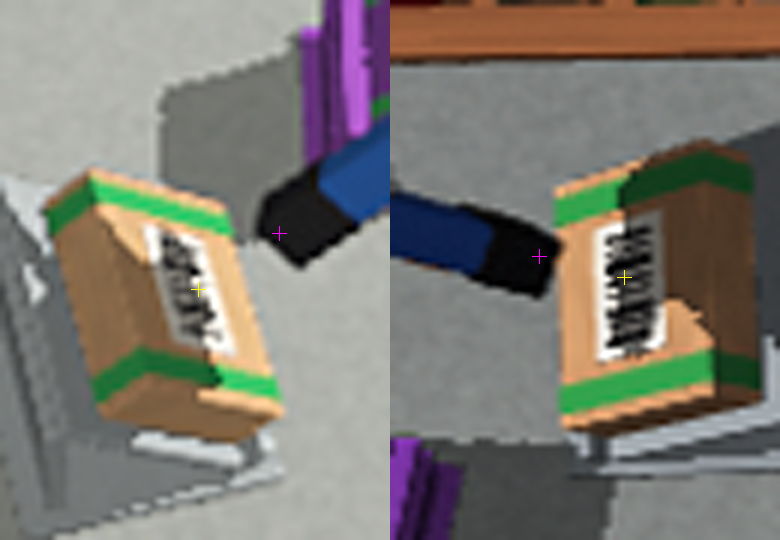

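The window faces the label squarely from about 5.5 cm: the beam point (yellow cross) is within a few mm of the label's middle in both views, and nothing touches. I'll hand it in.

```bash
python3 -c "
from workcell import workorder
print(workorder.finish_job())"
```

```text
the job is handed in; nothing more can be done
None
```

I handed the job in with the handle on its on stop and the scanner held still about 5.8 cm off the label, square to within about 1° and a few mm off centre by my measurements; no verdict came back.

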